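Bolt the battery charging box shut

ROBOT

A 7-joint arm with a two-finger parallel gripper is mounted at the origin on a cart in front of the work surface, level with it; the furniture and walls round the work are solid. World frame = base frame: x ahead of the robot, y to its left, z up, the work surface at z = 0. Lengths are in m, angles in rad, forces in N, time in s.
With the tool pointing down it reaches from about 0.425 to 0.925 m from the base axis. Payload 6.8 kg.
Tool frame: the origin (TCP) lies midway between the tips of the shut fingers; the grasp point (between the pads) lies 19 mm behind it; z points along the fingers, y is the line along which they close (so a half turn about z gives the same grasp; the last joint's range is limited). The gripper opens to 85 mm and grips with 20 to 120 N. Pads are 22 mm wide; open, the fingers measure 114 mm over their backs; the gripper's body (76 mm by 85 mm) begins 54 mm behind the grasp point. The pads swing forward as they close: fully open they stand 13 mm farther back than shut.
Start: joints at [1.125, 0.477, 0.022, 1.555, -0.011, 1.109, -0.083], TCP at [0.224, -0.637, 0.231] pointing down, gripper open.
Joint ranges: [-2.96, 2.96], [-0.34, 2.1], [-1.41, 1.46], [0.24, 2.44], [-1.37, 4.51], [0.17, 1.92], [-2.96, 2.96]. Speed limits (rad/s): [2.39, 2.39, 3.14, 3.14, 3.14, 3.14, 3.14].

INTERFACE

Orientations are given as a rotation vector (axis times angle).
In Python, from bench import r gives the robot as it stands.
- The arm moves only by the tool servo_tool, never from a script. Its arguments are lists of equal length, an entry for each row: "turn": the turn, a rotation vector about the world's x, y, z in units of 5 degrees (1.0 is 5 degrees), a list of three; "slide": the shift along the world's x, y, z in units of 30 mm (1.0 is 30 mm), a list of three; "hand": the opening, from 0 (shut) to 1 (fully open). In form: {"turn": [[rx, ry, rz], ...], "slide": [[dx, dy, dz], ...], "hand": [hand, ...]}. A call has 1 to 8 rows; each row is the pose to reach, as a shift and turn from the pose commanded when the call began; what a row does not reach only later rows make up. A row lasts 1/8 s, in which the tool goes at most 62.5 mm and 10.7 degrees, less where a joint would pass 70% of its speed; a pose out of reach is approached as far as the arm can. A call with a gripper value outside its range is refused whole. The fingers move at their own pace and stop on an object; "squeeze" is the grip in N (left out, the last holds). Time passes only in rows, so rows that repeat a pose let the fingers close. It gives the time, the measured TCP pose, the force, the opening and the grip force at its end, in the units of the state.
- r.get_obs(): the state, without advancing time (a new reading comes with each control period).
- r.grab_frame(name): name is "scene" or "top" or "wrist"; returns (picture, depth): 420x560x3 uint8, red, green, blue; 420x560 float32, m along the optical axis (not along the pixel's ray), 0 where there is no reading.
- r.get_calibration(name): a dict with "fovy" (degrees; the focal length in pixels is half the picture's height over the tangent of half this angle, whatever the lens; pixels are square), "cx", "cy" (the principal point, pixels), "R" (3x3) and "t" (3): a world point X has camera coordinates R X + t. Camera axes: x right, y down, z forward; pixel columns grow to the right and rows downward; lengths in m; the calibration is good to about 2 mm. A picture is of the moment at which its call begins: read the wrist's pose just before it. get_calibration takes no time and is no camera call; for the wrist camera it gives the pose at the moment of the call.
- r.hand_in(): hands the job in; it is judged then, once.
The state is a dict: "clock": time; "joints": joint angles; "qvel": joint speeds; "tau": joint torques, N m; "tcp_pos": TCP position; "orientation": TCP orientation; "contact_force": force on the tool from outside, world axes, zero at the start; "moment": the same for the moment, N m; "grip_width": finger opening in m; "gripper_force": force on a finger pad.
Only numpy, scipy, OpenCV 4.12 (cv2) and the standard library are available. Lean on these libraries where they do the work, as an engineer would, in place of code of your own. Each camera call takes 0.05 s, during which the arm holds its last target. There are 200 camera calls.

TASK

Bolt the lid of the grey battery charging box: hold the yellow spring catch down with one fingertip and, while it is down, push the red knob of the bolt with the other finger until the bolt is fully home through the keeper on the red lid. Then let go of both, so that the catch springs right up and locks the bolt. Only press and push, without forcing anything, and leave the other things where they are.

Things in the scene. Friction and masses are not known exactly. Their poses are not given: they have to be found in the camera images.
- charge_box: grey steel box, 140 (x) x 210 (y) x 60 mm, fixed to the bench, red lid leaf on its +y end. Origin: centre of its underside; z up. The bolt slides to the box's +y. Yellow catch on the line x = -26 mm, bolt on the line x = +26 mm of the box frame: open fingers closing along the box's x stand one over each. Bolt guides and keeper reach 86 mm above the bench.
- catch_top (a point): centre of the upper face of the yellow ribbed press bar (the spring catch), 26 mm wide (box x), 95 mm long (box y); 100 mm above the bench when up. It can be pressed anywhere along its length, and a fingertip can slide along it. Axes as the box's; the point moves with the bar.
- catch (a joint): how far the catch is pressed down, m: 0 up, 0.012 at its stop. Spring 4.5 N at first, 10.5 N at the stop. Its arm locks the ladder of rungs (12 mm apart) on the bolt and clears it only when pressed over 6 mm; if let up on the way it drops into the next gap and stops the bolt.
- knob_push (a point): centre of the push face (-y side) of the red knob on the bolt; the knob is 26 mm wide (box x), reaches 14 mm to +y from here, its red part 88 to 116 mm above the bench. The bolt bar under it has its top 82 mm above the bench, so a finger level with the pressed catch clears it; 43 mm of free bar lie behind the face at the start. Axes as the box's; moves with the bolt.
- bolt (a joint): how far the bolt has slid to the box's +y, m: starts at 0.001 to 0.002 (drawn back, a little play), 0.0375 at its stop, fully home. It stays where it is left; about 2 N of friction. From 0.036 the catch can spring up and lock it home.
- side_cutters: red-handled side cutters, 44 x 122 x 11 mm, loose on the bench near the box: leave alone. Origin: centre of the underside.
- battery: blue and yellow battery pack, 113 x 36 x 19 mm, loose on the bench: leave alone. Origin: centre of the underside.
- multimeter: yellow multimeter, 140 x 68 x 43 mm, loose on the bench: leave alone. Origin: centre of the underside.
- usb_key: blue usb key, 54 x 18 x 8 mm, loose on the red lid of the box: leave alone. Origin: centre of the underside.
- marker: black marker pen, 12 x 145 x 14 mm, loose on the bench behind the box: leave alone. Origin: centre of the underside.

How it is judged:
By the outcome, as a careful person would: the job done as asked, in the order asked, and still so for the second after the job is handed in, with the robot touching nothing.
It also fails if it takes over 35 s, if anything falls off the work surface, if the arm or the gripper's body presses on something with over 40 N, if the wrist force passes 120 N, or if a joint passes its speed limit or range.

## Working session

There is one attempt and no reset: what is moved stays moved. The work goes in short steps, Python scripts to look and compute and a tool call to move; the robot and the scene stay as the last step left them, time stands still between calls to the robot, and variables do not carry over. Pictures are saved under pics/ and viewed, at most 10 in all, crops included, and the job is handed in when it is done.

Besides the shell and the picture viewer there is one more tool, called after "Emit:" as a command line: name --argument value ..., lists and objects as JSON in quotes. servo_tool: Moves the arm, as the interface text tells. Its arguments: {"type":"object","properties":{"turn":{"type":"array"},"slide":{"type":"array"},"hand":{"type":"array"},"squeeze":{"type":"number"}},"required":["turn","slide","hand"]}

```bash
mkdir -p pics; ls
python3 - <<'E'
from bench import r
import cv2,numpy as np
o=r.get_obs();print({k:np.round(v,3) for k,v in o.items()})
a=[]
for n in("scene","top"):
    p,d=r.grab_frame(n);c=r.get_calibration(n);np.savez(f"{n}0.npz",p=p,d=d,**c);a.append(p)
    print(n,c)
    cv2.imwrite(f"pics/{n}0.png",p[:,:,::-1])
E
```

```text
pics
{'clock': np.float64(0.0), 'joints': array([ 1.125,  0.478,  0.022,  1.556, -0.011,  1.109, -0.083]), 'qvel': array([ 0.   ,  0.001, -0.001,  0.001,  0.001,  0.   ,  0.001]), 'tau': array([ 0.0000e+00, -5.9644e+01,  1.6080e+00, -2.8119e+01,  1.3000e-02,
        1.0000e-02, -0.0000e+00]), 'tcp_pos': array([ 0.223, -0.636,  0.23 ]), 'orientation': array([-3.095e+00, -5.280e-01,  1.000e-03]), 'contact_force': array([-0.203, -0.698,  0.179]), 'moment': array([-0.007,  0.073,  0.002]), 'gripper_force': np.float64(0.0), 'grip_width': np.float64(0.086)}
scene {'fovy': 47.90550731230107, 'cx': 278.83606904891855, 'cy': 218.22703997238108, 'R': array([[-0.49740508, -0.86715753,  0.02502004],
       [-0.44338927,  0.22932895, -0.86649535],
       [ 0.74565015, -0.44209281, -0.49855773]]), 't': array([0.51199678, 0.23128997, 0.73125653])}
top {'fovy': 47.758708866837466, 'cx': 275.77239237505853, 'cy': 208.2038418624488, 'R': array([[ 0.00111809, -0.99971828,  0.02370879],
       [-0.99540276, -0.00338325, -0.09571778],
       [ 0.09577103, -0.02349277, -0.99512612]]), 't': array([0.31414328, 0.48737468, 0.90161837])}
```

View pics/scene0.png

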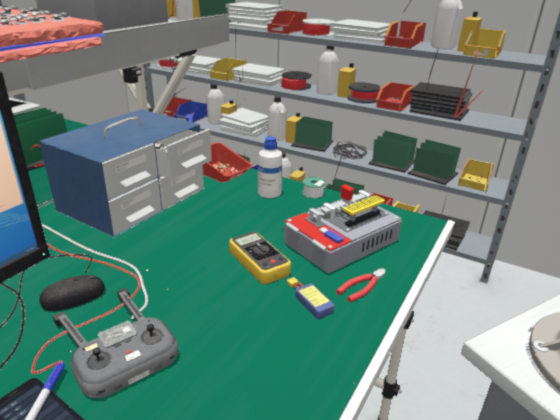

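View pics/top0.png

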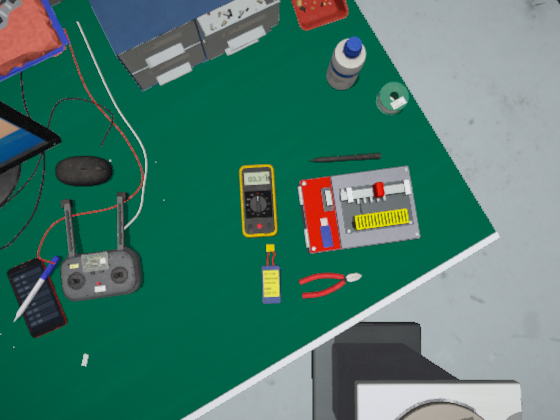

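The top view shows the box at about (362,208), the yellow catch at (382,219), the red knob at (379,188), and the red lid to the left, which is world +y. Next I'll measure these.

```bash
cat > h.py <<'E'
import numpy as np,cv2
def ray(c,uv,z,shape=(420,560)):
    """pixel -> world point on plane z"""
    f=shape[0]/2/np.tan(np.radians(float(c['fovy']))/2)
    d=c['R'].T@np.array([(uv[0]-c['cx'])/f,(uv[1]-c['cy'])/f,1]); o=-c['R'].T@c['t']
    return o+d*(z-o[2])/d[2]
def cloud(c,d):
    f=210/np.tan(np.radians(float(c['fovy']))/2); v,u=np.indices(d.shape)
    P=np.stack([(u-c['cx'])/f*d,(v-c['cy'])/f*d,d],-1)
    return (P-c['t'])@c['R']
def masks(p):
    h=cv2.cvtColor(p,cv2.COLOR_RGB2HSV)
    y=cv2.inRange(h,(22,120,120),(35,255,255)); r=cv2.inRange(h,(0,150,100),(6,255,255))|cv2.inRange(h,(174,150,100),(180,255,255))
    return y,r
E
python3 - <<'E'
from h import *
for n in("top","scene"):
    c=np.load(n+"0.npz");W=cloud(c,c['d']);y,r=masks(c['p'])
    box=(W[...,2]>.075)&(W[...,2]<.13)&(W[...,0]>.3)&(W[...,0]<.8)&(abs(W[...,1])<.8)
    for nm,m in(("catch",y),("knob",r)):
        m=((m>0)&box).astype(np.uint8);k,l,s,_=cv2.connectedComponentsWithStats(m)
        i=1+np.argmax(s[1:,4]);q=l==i;P=W[q];print(n,nm,s[i],"med",np.median(P,0).round(4),"min",np.percentile(P,2,0).round(4),"max",np.percentile(P,98,0).round(4))
        t=P[P[:,2]>np.percentile(P[:,2],90)-.006]
        print("  top pts",len(t),t.mean(0).round(4))
        rc=cv2.minAreaRect(t[:,:2].astype(np.float32)*1000);print("  rect mm",rc)
    if n=="top":
        g=(W[...,2]>.045)&(W[...,2]<.07)&(W[...,0]>.3)&(W[...,0]<.9)&(c['p'].max(-1)>0)
        k,l,s,_=cv2.connectedComponentsWithStats(((W[...,2]>.045)&(W[...,2]<.13)&(abs(W[...,1])<.6)).astype(np.uint8))
        for i in range(1,k):
            if s[i,4]>2000:
                P=W[l==i];print("blob",s[i],cv2.minAreaRect(P[:,:2].astype(np.float32)*1000))
p=np.load("top0.npz")['p'];cv2.imwrite("pics/c1.png",cv2.resize(p[150:270,280:440,::-1],None,fx=5,fy=5,interpolation=cv2.INTER_CUBIC))
E
```

```text
top catch [355 209  54  21 750] med [0.4601 0.1304 0.1018] min [0.4442 0.0853 0.0984] max [0.4763 0.1749 0.1048]
  top pts 744 [0.4602 0.1301 0.1018]
  rect mm ((460.404296875, 129.5178680419922), (25.8762264251709, 95.212890625), 8.069452285766602)
top knob [375 182   9  15 109] med [0.5115 0.1366 0.117 ] min [0.4995 0.1296 0.1139] max [0.5242 0.1433 0.121 ]
  top pts 108 [0.5118 0.1364 0.1172]
  rect mm ((511.72772216796875, 135.86843872070312), (25.528018951416016, 12.986503601074219), 9.595165252685547)
blob [ 124   15  155   69 2577] ((782.320556640625, 451.1710205078125), (65.93181610107422, 286.2389831542969), 13.228266716003418)
blob [ 297  166  123   88 8356] ((481.68951416015625, 163.61282348632812), (140.2855224609375, 213.34512329101562), 8.051344871520996)
scene catch [344 196  40  19 356] med [0.4542 0.1339 0.1013] min [0.441  0.0855 0.096 ] max [0.4738 0.1772 0.1034]
  top pts 339 [0.4556 0.1335 0.1011]
  rect mm ((457.9787902832031, 130.59576416015625), (27.732563018798828, 96.45877838134766), 7.626347064971924)
scene knob [341 185  12  15 142] med [0.5053 0.1411 0.1089] min [0.4963 0.1307 0.0942] max [0.5212 0.1452 0.1181]
  top pts 61 [0.5082 0.139  0.1155]
  rect mm ((509.94537353515625, 138.76123046875), (26.124048233032227, 14.263299942016602), 11.747939109802246)
```

View pics/c1.png

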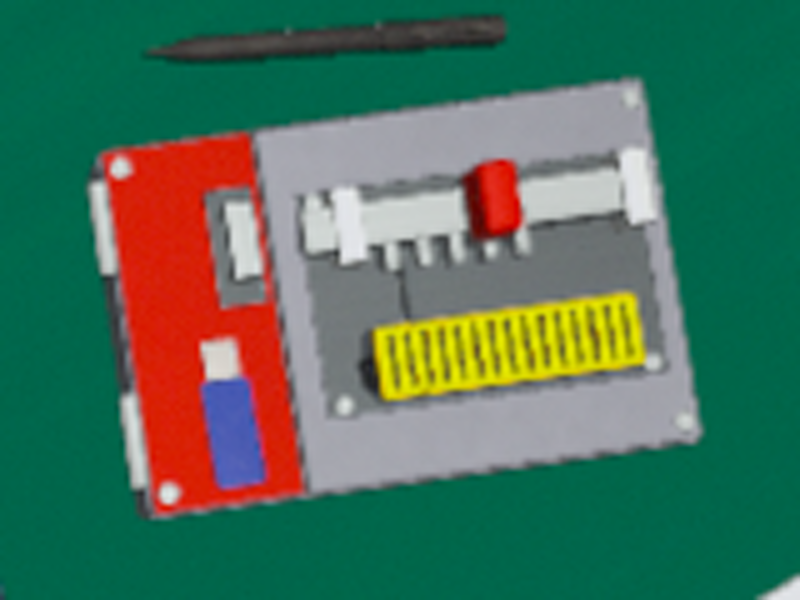

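Emit:
servo_tool --turn '[[0,0,0.9],[0,0,1.8],[0,0,2.7],[0,0,3.6],[0,0,4.5],[0,0,5.4],[0,0,6.2],[0,0,7]]' --slide '[[0.95,1.5,0],[1.9,3,0],[2.8,4.5,0],[3.75,6,0],[4.7,7.5,0],[5.6,9,0],[6.6,10.5,0],[7.5,12,0]]' --hand '[0.45,0.45,0.45,0.45,0.45,0.45,0.45,0.45]'

```text
clock: 1.1
tcp_pos: [0.4493, -0.2752, 0.2312]
orientation: [-2.793, -1.438, 0.0]
contact_force: [0.6, 0.8, 1.2]
grip_width: 0.0384
gripper_force: 0.0
```

Emit:
servo_tool --turn '[[0,0,1.1],[0,0,2.2],[0,0,3.3],[0,0,4.4],[0,0,5.5],[0,0,6.6],[0,0,7.7],[0,0,8.74]]' --slide '[[0.2,1.6,0],[0.4,3.2,0],[0.6,4.8,0],[0.8,6.4,0],[0.9,8,-0.3],[1.1,9.6,-0.8],[1.25,11.2,-1.4],[1.35,12.77,-2]]' --hand '[0.45,0.45,0.45,0.45,0.45,0.45,0.45,0.45]'

```text
clock: 2.1
tcp_pos: [0.4892, 0.1076, 0.1707]
orientation: [2.057, 2.375, 0.0]
contact_force: [1.7, 0.6, 0.2]
grip_width: 0.0384
gripper_force: 0.0
```

Emit:
servo_tool --turn '[[0,0,0],[0,0,0]]' --slide '[[0,0,0],[0,0,0]]' --hand '[0.45,0.45]'

```text
clock: 2.35
tcp_pos: [0.489, 0.1056, 0.171]
orientation: [-2.06, -2.371, 0.002]
contact_force: [0.4, 0.0, 0.4]
grip_width: 0.0387
gripper_force: 0.0
```

Run:
```python
from bench import r
from h import *
from scipy.spatial.transform import Rotation as Ro
o=r.get_obs();R=Ro.from_rotvec(o['orientation']).as_matrix();print(o['tcp_pos'],o['contact_force'],"\n",R.round(3),"closing yaw",np.degrees(np.arctan2(-R[1,1],-R[0,1])))
c=r.get_calibration("wrist");p,d=r.grab_frame("wrist");np.savez("w1.npz",p=p,d=d,**c);cv2.imwrite("pics/w1.png",p[...,::-1])
c=r.get_calibration("scene");p,d=r.grab_frame("scene");np.savez("s1.npz",p=p,d=d,**c)
cv2.imwrite("pics/s1.png",cv2.resize(p[90:290,250:450,::-1],None,fx=3,fy=3,interpolation=cv2.INTER_CUBIC))
```

```text
[0.48901062 0.10564679 0.17103593] [0.4330753  0.02572361 0.44082622] 
 [[-0.14   0.99  -0.001]
 [ 0.99   0.14  -0.001]
 [-0.    -0.001 -1.   ]] closing yaw -171.97735580694555
```

View pics/w1.png

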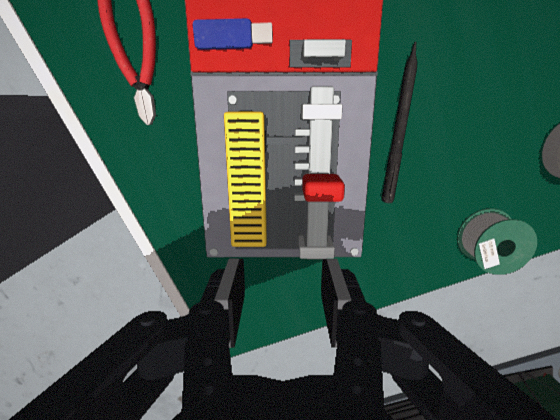

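View pics/s1.png

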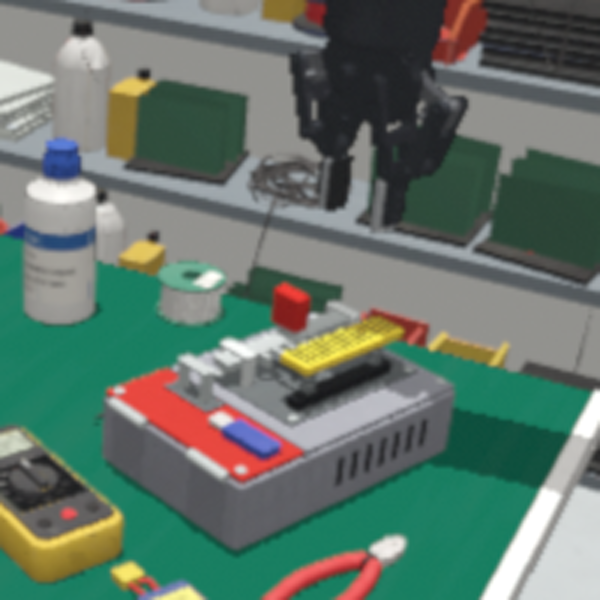

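The wrist view shows the catch at about (247,180), the knob at (323,187) and the fingertips at (238,262) and (328,262). I'll work out the finger geometry and refine the target positions from the wrist cloud.

Run:
```python
from h import *
from scipy.spatial.transform import Rotation as Ro
c=np.load("w1.npz");W=cloud(c,c['d']);y,r=masks(c['p'])
a=np.radians(8.05);X=np.array([np.cos(a),np.sin(a)]);Y=np.array([-X[1],X[0]])
tcp=np.array([.489,.1056,.171])
L=W-tcp; B=np.stack([L[...,:2]@X,L[...,:2]@Y,L[...,2]],-1)*1000   # box axes about TCP, mm
ok=c['d']>0
yl=cv2.inRange(cv2.cvtColor(c['p'],cv2.COLOR_RGB2HSV),(20,120,60),(35,255,255))
for nm,m in(("catch",yl),("knob",r)):
    q=(m>0)&ok&(W[...,2]>.08)&(W[...,2]<.13);k,l,s,_=cv2.connectedComponentsWithStats(q.astype(np.uint8));q=l==1+np.argmax(s[1:,4])
    t=q&(W[...,2]>np.percentile(W[q][:,2],90)-.008)
    print(nm,"box-axes from TCP",np.percentile(B[t],2,0).round(1),np.percentile(B[t],98,0).round(1),cv2.minAreaRect(W[t][:,:2].astype(np.float32)*1000))
for lo,hi in((-15,-5),(-5,0),(0,5),(5,10),(10,15),(15,25),(25,35)):
    for sg in(1,-1):
        q=ok&(B[...,2]>lo)&(B[...,2]<hi)&(B[...,0]*sg>5)&(abs(B[...,0])<70)&(abs(B[...,1])<45)
        if q.sum()>5:P=B[q];print("z",lo,hi,"n",len(P),"x",np.percentile(P[:,0],(2,98)).round(1),"y",np.percentile(P[:,1],(2,98)).round(1))
```

```text
catch box-axes from TCP [-38.9 -15.  -74.5] [-13.9  75.6 -71.1] ((458.44952392578125, 131.15206909179688), (26.118942260742188, 94.49109649658203), 8.041013717651367)
knob box-axes from TCP [ 13.4  22.8 -59.3] [ 36.8  35.  -55.4] ((510.0839538574219, 137.55982971191406), (25.014760971069336, 13.152180671691895), 7.9041876792907715)
z 0 5 n 73 x [17.6 23.6] y [-9.  12.4]
z 0 5 n 75 x [-26.8 -20.6] y [-8.9 12.4]
z 5 10 n 177 x [17.6 29.8] y [-7.3 12.6]
z 5 10 n 171 x [-32.6 -20.6] y [-8.2 12.7]
z 10 15 n 207 x [17.6 31. ] y [-8.4 12.6]
z 10 15 n 220 x [-33.8 -20.6] y [-8.5 12.8]
z 15 25 n 515 x [17.6 30.8] y [-8.  12.7]
z 15 25 n 494 x [-34.  -20.6] y [-7.8 12.7]
z 25 35 n 540 x [17.6 30.9] y [-8.2 12.8]
z 25 35 n 555 x [-33.8 -20.6] y [-8.3 12.7]
```

Emit:
servo_tool --turn '[[0,0,0],[0,0,0],[0,0,0],[0,0,0]]' --slide '[[0,0,-0.8],[0,0,-1.5],[0,0,-2.1],[0,0,-2.1]]' --hand '[0.45,0.45,0.45,0.45]'

```text
clock: 2.95
tcp_pos: [0.4885, 0.1052, 0.1073]
orientation: [-2.061, -2.37, 0.003]
contact_force: [-0.4, -0.1, 0.1]
grip_width: 0.0386
gripper_force: 0.0
```

Emit:
servo_tool --turn '[[0,0,0],[0,0,0],[0,0,0],[0,0,0]]' --slide '[[0,0,-0.15],[0,0,-0.3],[0,0,-0.4],[0,0,-0.4]]' --hand '[0.45,0.45,0.45,0.45]'

```text
clock: 3.45
tcp_pos: [0.4896, 0.1062, 0.0967]
orientation: [2.06, 2.371, 0.001]
contact_force: [-1.0, -0.5, 4.7]
grip_width: 0.0385
gripper_force: 2.4
```

Emit:
servo_tool --turn '[[0,0,0],[0,0,0],[0,0,0],[0,0,0]]' --slide '[[0,0,-0.1],[0,0,-0.2],[0,0,-0.3],[0,0,-0.3]]' --hand '[0.45,0.45,0.45,0.45]'

```text
clock: 3.95
tcp_pos: [0.4897, 0.1062, 0.088]
orientation: [2.06, 2.371, 0.001]
contact_force: [-0.4, -2.6, 9.1]
grip_width: 0.0383
gripper_force: 4.6
```

Run:
```python
from bench import r
from h import *
print([r.get_obs()[k].round(4) for k in('tcp_pos','contact_force')])
c=r.get_calibration("scene");p,d=r.grab_frame("scene");np.savez("s2.npz",p=p,d=d,**c)
y,_=masks(p);W=cloud(c,d);P=W[(y>0)&(W[...,2]>.07)&(W[...,2]<.12)&(W[...,0]<.6)&(W[...,0]>.4)]
q=P[(P[:,1]>.135)];print("catch z hi",np.percentile(q[:,2],(50,80,90)))
c0=np.load("scene0.npz");y,_=masks(c0['p']);W=cloud(c0,c0['d']);P=W[(y>0)&(W[...,2]>.07)&(W[...,2]<.12)&(W[...,0]<.6)&(W[...,0]>.4)];q=P[(P[:,1]>.135)];print("before",np.percentile(q[:,2],(50,80,90)))
print([r.get_obs()[k].round(4) for k in('tcp_pos','contact_force')])
cv2.imwrite("pics/s2.png",cv2.resize(p[150:290,260:450,::-1],None,fx=4,fy=4,interpolation=cv2.INTER_CUBIC))
```

```text
[array([0.4897, 0.1062, 0.088 ]), array([-0.4481, -2.5707,  9.0942])]
catch z hi [0.09077098 0.09185644 0.09229179]
before [0.10134862 0.10241463 0.10276326]
[array([0.4897, 0.1062, 0.0881]), array([-0.8824, -1.0101,  9.2694])]
```

View pics/s2.png

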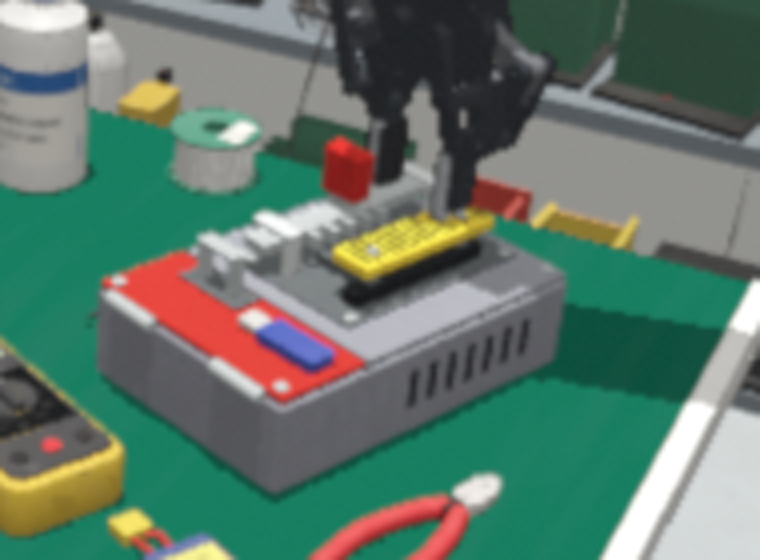

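The catch is down by about 10 mm, with one finger on it and the other behind the knob at about (345,170). Now I'll slide along the box's +y.

Emit:
servo_tool --turn '[[0,0,0],[0,0,0],[0,0,0],[0,0,0],[0,0,0],[0,0,0],[0,0,0],[0,0,0]]' --slide '[[-0.02,0.15,0],[-0.045,0.32,0],[-0.07,0.49,0],[-0.09,0.66,0],[-0.115,0.83,0],[-0.14,1.0,0],[-0.165,1.17,0],[-0.187,1.32,0]]' --hand '[0.45,0.45,0.45,0.45,0.45,0.45,0.45,0.45]'

```text
clock: 5.0
tcp_pos: [0.4847, 0.1431, 0.0881]
orientation: [2.06, 2.367, -0.003]
contact_force: [1.5, -8.8, 10.2]
grip_width: 0.0387
gripper_force: 5.7
```

```bash
cat > k.py <<'E'
from bench import r
from h import *
def knob(name="scene"):
    """bolt travel from the start picture (mm along box y), catch height and state"""
    a=np.radians(8.05);Y=np.array([-np.sin(a),np.cos(a)]);c=np.load(name+"0.npz")
    p,d=r.grab_frame(name);out=[]
    for P,D in((c['p'],c['d']),(p,d)):
        y,m=masks(P);W=cloud(c,D);q=(m>0)&(W[...,2]>.095)&(W[...,2]<.13)&(W[...,0]>.4)&(W[...,0]<.6)&(abs(W[...,1]-.15)<.09)
        yq=(y>0)&(W[...,2]>.07)&(W[...,2]<.12)&(W[...,0]>.42)&(W[...,0]<.52)&(W[...,1]>.06)&(W[...,1]<.2)
        s=W[q][:,:2]@Y*1000;out.append((np.percentile(s,(3,50,97)).round(1),np.percentile(W[yq][:,2]*1000,(50,90)).round(1)))
    print(name,out)
    return p
E
python3 - <<'E'
from k import *
o=r.get_obs();print(o['clock'],o['tcp_pos'].round(4),o['contact_force'].round(1))
knob();knob("top")
E
```

```text
5.0 [0.4847 0.1431 0.0881] [ 1.5 -8.8 10.2]
scene [(array([59.6, 68.8, 72.2]), array([101.3, 102.8])), (array([ 85.8,  96.9, 100.7]), array([90.8, 92.1]))]
top [(array([57.2, 63.4, 69.1]), array([101.8, 103.7])), (array([86.4, 92.9, 98.8]), array([91.1, 93.3]))]
```

Emit:
servo_tool --turn '[[0,0,0],[0,0,0],[0,0,0],[0,0,0]]' --slide '[[-0.01,0.07,0],[-0.02,0.14,0],[-0.025,0.17,0],[-0.025,0.17,0]]' --hand '[0.45,0.45,0.45,0.45]'

```text
clock: 5.6
tcp_pos: [0.484, 0.1482, 0.0881]
orientation: [2.06, 2.367, -0.003]
contact_force: [1.3, -7.9, 9.8]
grip_width: 0.0387
gripper_force: 5.4
```

Emit:
servo_tool --turn '[[0,0,0],[0,0,0],[0,0,0]]' --slide '[[-0.005,0.04,0],[-0.01,0.07,0],[-0.01,0.07,0]]' --hand '[0.45,0.45,0.45]'

```text
clock: 5.98
tcp_pos: [0.4837, 0.1503, 0.0881]
orientation: [2.06, 2.367, -0.003]
contact_force: [0.7, -8.8, 9.9]
grip_width: 0.0384
gripper_force: 5.4
```

Run:
```python
from k import *
o=r.get_obs();print(o['clock'],o['tcp_pos'].round(4),o['contact_force'].round(1))
knob();knob("top");o=r.get_obs();print(o['clock'],o['tcp_pos'].round(4),o['contact_force'].round(1))
```

```text
5.975 [0.4837 0.1503 0.0881] [ 0.7 -8.8  9.9]
scene [(array([59.6, 68.8, 72.2]), array([101.3, 102.8])), (array([ 93.3, 104.5, 108. ]), array([90.7, 91.9]))]
top [(array([57.2, 63.4, 69.1]), array([101.8, 103.7])), (array([ 92.3,  99.6, 105.2]), array([91. , 92.7]))]
6.075 [0.4837 0.1502 0.0881] [ 0.9 -7.7 11.2]
```

Emit:
servo_tool --turn '[[0,0,0],[0,0,0],[0,0,0]]' --slide '[[-0.005,0.03,0],[-0.007,0.05,0],[-0.007,0.05,0]]' --hand '[0.45,0.45,0.45]'

```text
clock: 6.45
tcp_pos: [0.4837, 0.1504, 0.0881]
orientation: [2.061, 2.365, -0.005]
contact_force: [1.2, -12.0, 12.1]
grip_width: 0.0387
gripper_force: 7.4
```

Emit:
servo_tool --turn '[[0,0,0],[0,0,0],[0,0,0]]' --slide '[[-0.005,0.03,0],[-0.007,0.05,0],[-0.007,0.05,0]]' --hand '[0.45,0.45,0.45]'

```text
clock: 6.82
tcp_pos: [0.4837, 0.1505, 0.0881]
orientation: [2.062, 2.363, -0.008]
contact_force: [1.8, -15.3, 13.9]
grip_width: 0.0384
gripper_force: 9.1
```

The tool has stopped and the force is rising, so the bolt is at its stop. I'll relax the push and then lift.

Emit:
servo_tool --turn '[[0,0,0],[0,0,0],[0,0,0]]' --slide '[[0.01,-0.08,0],[0.025,-0.18,0],[0.025,-0.18,0]]' --hand '[0.45,0.45,0.45]'

```text
clock: 7.2
tcp_pos: [0.4838, 0.1503, 0.0883]
orientation: [2.06, 2.37, 0.001]
contact_force: [0.2, -2.4, 9.3]
grip_width: 0.0387
gripper_force: 5.4
```

Emit:
servo_tool --turn '[[0,0,0],[0,0,0],[0,0,0],[0,0,0],[0,0,0],[0,0,0],[0,0,0],[0,0,0]]' --slide '[[0,0,0.15],[0,0,0.3],[0,0,0.5],[0,0,0.9],[0,0,1.5],[0,0,2.5],[0,0,3.3],[0,0,3.3]]' --hand '[0.45,0.45,0.45,0.45,0.45,0.45,0.45,0.45]'

```text
clock: 8.2
tcp_pos: [0.4842, 0.1517, 0.189]
orientation: [2.058, 2.37, 0.007]
contact_force: [-0.3, -0.6, -0.2]
grip_width: 0.0384
gripper_force: 0.0
```

Run:
```python
from k import *
p=knob();knob("top");o=r.get_obs();print(o['clock'],o['tcp_pos'].round(4),o['contact_force'].round(1))
cv2.imwrite("pics/s3.png",cv2.resize(p[150:290,260:450,::-1],None,fx=4,fy=4,interpolation=cv2.INTER_CUBIC))
```

```text
scene [(array([59.6, 68.8, 72.2]), array([101.3, 102.8])), (array([ 95. , 104.7, 107.8]), array([101.5, 102.8]))]
top [(array([57.2, 63.4, 69.1]), array([101.8, 103.7])), (array([ 93.1,  99.8, 105.4]), array([101.9, 103.5]))]
8.3 [0.4828 0.1507 0.1866] [ 0.4 -0.3 -0.3]
```

View pics/s3.png

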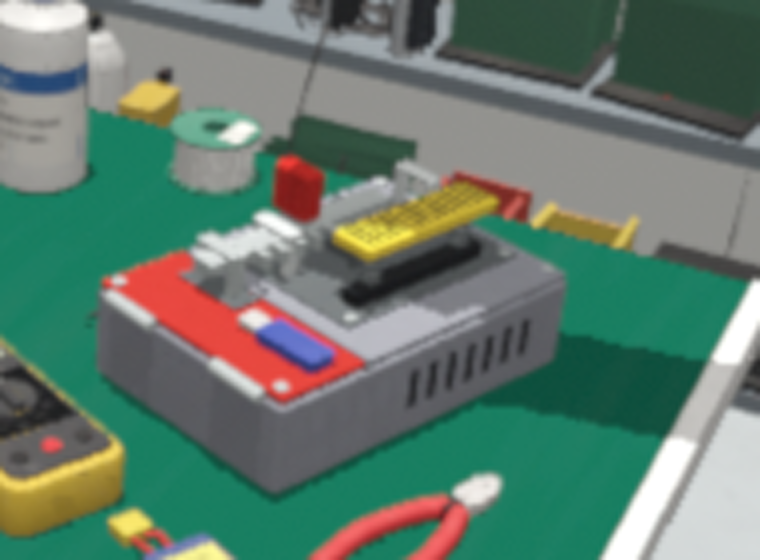

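The bolt is home through the keeper, with the knob at about (298,187). The catch is back at its full height at (415,220), and nothing else has moved.

```bash
python3 -c "
from bench import r
print(r.hand_in())"
```

```text
the job is handed in; nothing more can be done
None
```

The lid is bolted: the bolt was pushed to its stop through the keeper with the catch held down, the catch sprang back to full height, and I handed the job in at about 8.3 s with the gripper clear of everything.

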